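# Turn the pantry jar over and back

## Robot

A 6-joint arm with a two-finger parallel gripper is mounted at the origin on the work surface. World frame = base frame: x ahead of the robot, y to its left, z up, the work surface at z = 0. Lengths are in mm, angles in rad, forces in N, time in s.
With the tool pointing down it reaches from about 350 to 975 mm from the base axis. Payload 7.1 kg.
Tool frame: the origin (TCP) lies midway between the tips of the shut fingers; the grasp point (between the pads) lies 19 mm behind it; z points along the fingers, y is the line along which they close (so a half turn about z gives the same grasp; the last joint's range is limited). The gripper opens to 88 mm and grips with 3 to 60 N. Pads are 20 mm wide; open, the fingers measure 115 mm over their backs; the gripper's body (75 mm by 178 mm) begins 61 mm behind the grasp point.
Start: joints at [1.201, 0.423, 1.63, -0, 1.089, -0.019], TCP at [214.749, 586.931, 222.675] pointing down, gripper open.
Joint ranges: [-3, 3], [-0.9, 2.11], [0.09, 2.58], [-1.31, 4.45], [0.11, 2.69], [-2.54, 2.54]. Speed limits (rad/s): [2.39, 2.39, 3.01, 3.14, 3.14, 3.14].

## Interface

Orientations are given as a rotation vector (axis times angle).
In Python, from workcell import ctrl gives the robot as it stands. The module is installed in compiled form; this text tells all that it offers.
- The arm moves only by the tool apply_moves, never from a script. Its argument "targets" is a list of rows, each a list of 3 entries, a list of its own where there are three numbers: the opening, from -1 (shut) to 1 (fully open), then the shift along the tool's x, y, z normalised to -1 to 1, where 1 is 5 cm, then the turn, a rotation vector about the tool's x, y, z normalised to -1 to 1, where 1 is 90 degrees. In form: [[jaw, [x, y, z], [wx, wy, wz]], ...]. A call has 1 to 8 rows; each row shifts and turns the commanded pose from where the row before left it, along the tool's axes as they then stand; what a row does not reach is not made up. A row lasts 1/8 s, in which the tool goes at most 62.5 mm and 10.7 degrees, less where a joint would pass 70% of its speed; a pose out of reach is approached as far as the arm can. A call with a number of a shift or a turn outside -1 to 1 is refused whole. A call with a gripper value outside its range is refused whole. The fingers move at their own pace and stop on an object; the grip force is fixed at half the most. Time passes only in rows, so rows that do not move let the fingers close. It gives the time, the measured TCP pose, the force, the opening and the grip force at its end, in the units of the state.
- ctrl.get_obs(): the state, without advancing time (a new reading comes with each control period).
- ctrl.get_image(name): name is "side" or "top"; returns a dict with "pixels" (384x512x3 uint8, blue, green, red), "camera_matrix" (3x3 intrinsics, pixels), "view" (4x4, takes a point from world to camera coordinates). Camera axes: x right, y down, z forward; pixel columns grow to the right and rows downward; lengths in mm; the calibration is good to about 2 mm. A picture is of the moment at which its call begins. There is no depth.
- ctrl.close_job(): hands the job in; it is judged then, once.
Trained networks look in the newest picture that a camera, given by its name, has taken for a name from the list of things; names that differ only in an ending like _2 or _b are one class to them, and where a whole thing is asked for, a point or a joint stands for the part that bears it (a point fixed in the world has none). Each returns a list of dicts, best first, with "score" (0 to 1); they miss things now and then, are a little off and sometimes report something else, mostly with a low value. They report only what shows in the picture. A call takes as long as a camera call. They do not tell look-alikes from the thing itself.
- ctrl.masks_of(label, camera): "region" (384x512 bool, what is visible of it) and "bbox" ([left, top, right, bottom] in pixels, round what is visible of it).
- ctrl.pinpoint(label, camera): "xy" ([column, row] in pixels: a listed point, or the origin of a listed thing).
The state is a dict: "t": time; "qpos": joint angles; "qvel": joint speeds; "joint_torque": joint torques, N m; "ee_pos": TCP position; "orientation": TCP orientation; "ft_force": force on the tool from outside, world axes, zero at the start; "moment": the same for the moment, N m; "width": finger opening in mm; "grasp_force": force on a finger pad.
Only numpy, scipy, OpenCV 4.12 (cv2) and the standard library are available. Lean on these libraries where they do the work, as an engineer would, in place of code of your own. Each camera call takes 0.05 s, during which the arm holds its last target. There are 200 camera calls.

## Task

The contents of the white jar in the swing stand have settled: turn the jar right over until it hangs fully upside down, leave it like that for about three seconds, then swing it back until it is fully upright again and let go. Turn it steadily, without flinging it round, and do not disturb the spice jar and food can beside it.

Things in the scene. Friction and masses are not known exactly. Their poses are not given: they have to be found in the camera images.
- stand: Swing stand fixed to the table: dark wood base 150x150x16 mm, two steel posts (30 mm along x, 10 along y, 147 high) at y = +60 and -60 mm; the jar hangs between them on a level pin along y. Origin: centre of the base's underside; z up. The upright jar's lid swings over to the stand's +x side, which points away from the robot within about 20 degrees.
- jar_pivot (a point): Centre of the closed white jar, on the pivot axis, 130 mm above the table. Jar 160 mm long (80 each way), 76 mm in diameter, with a 72 mm wide, 34 mm high fluted steel lid and a dark 81 mm band round its middle. It cannot leave the stand, is balanced and stays where left (pivot friction 0.12 N m). It turns when an end is pushed square to its axis; oblique pushes on a rim bind.
- lid_top (a point): Centre of the lid's flat outer face, 80 mm from the pivot along the jar's axis: 210 mm above the table when upright, 50 mm when upside down.
- jar_foot (a point): Centre of the jar's flat white foot, at its other end, 80 mm from the pivot: uppermost when the jar is upside down.
- jar (a joint): Turn of the jar about its pivot, rad. 0 = upright, lid up, at a stop; grows as the lid goes over to the stand's +x side and down; 1.57 = level, lid to +x; 3.14 = fully upside down, at the other stop. Starts 0 to 0.45.
- spice_jar: Bystander: small amber spice jar with a black cap, 48 mm in diameter, 95 mm high, loose on the table. Origin: centre of its underside.
- food_can: Bystander: pale, plain food can, 72 mm in diameter, 85 mm high, loose on the table. Origin: centre of its underside.
- lever_ball (a point): Centre of the 20 mm black ball on the end of the turning lever, which is fixed to the jar's pin outside the +y post, at the stand's y = 90 mm, 70 mm from the pivot axis (steel bar 10 mm high, 8 mm wide). It turns with the jar: level towards -x when the jar is upright, straight up half way, level towards +x when upside down. Pressing it down brings the jar home to that side's stop.
Mind the look-alikes: they are no part of the job. Of the things that look like the stand, the largest one is meant.

How it is judged (in metres and radians):
On the way:
1. the jar hangs upside down (within about 14 degrees) for 2 s (value of joint jar above 2.9 rad), for 2 s.
At the end, for the whole second after the job is handed in: After having hung upside down for at least 2 s, the jar is upright again, lid up, within 0.15 rad (about 9 degrees) of its upright stop, and still (value of joint jar below 0.15 rad and velocity of joint jar between -0.1 and 0.1 rad/s); the robot touches nothing.
It fails at once if the jar is flung round (faster than 6 rad/s) (velocity of joint jar above 6 rad/s or velocity of joint jar below -6 rad/s).
It fails at once if a bystander is knocked or moved by more than 30 mm (distance of any of spice_jar, food_can from where it was at the start of the episode above 0.03 m).
It also fails if it takes over 58 s, if anything falls off the work surface, if the arm or the gripper's body presses on something with over 40 N, if the wrist force passes 120 N, or if a joint passes its speed limit or range.

## Working session

There is one attempt and no reset: what is moved stays moved. The work goes in short steps, Python scripts to look and compute and a tool call to move; the robot and the scene stay as the last step left them, time stands still between calls to the robot, and variables do not carry over. Pictures are saved under pics/ and viewed, at most 11 in all, crops included, and the job is handed in when it is done.

Besides the shell and the picture viewer there is one more tool, called as name([rows], argument=value, ...), one row to a line, values as JSON. apply_moves: Moves the arm, as the interface text tells. Scaled input: -1 to 1 covers 5 cm each way for a shift and 90 degrees each way for a turn. Its arguments: {"type":"object","properties":{"targets":{"type":"array"}},"required":["targets"]}

```bash
mkdir -p pics
cat > h.py <<'E'
import numpy as np, cv2
from workcell import ctrl
from scipy.spatial.transform import Rotation as R
def tri(obs):
    A=[];b=[]
    for im,(u,v) in obs:
        P=im["camera_matrix"]@np.array(im["view"])[:3]
        for r in (P[0]-u*P[2],P[1]-v*P[2]): A.append(r[:3]);b.append(-r[3])
    A=np.array(A);b=np.array(b);s=np.linalg.norm(A,axis=1);A/=s[:,None];b/=s
    x,res,*_=np.linalg.lstsq(A,b,rcond=None); return x,np.sqrt(res.sum())
def proj(im,p):
    q=im["camera_matrix"]@(np.array(im["view"])@np.append(p,1))[:3]; return q[:2]/q[2]
E
python3 - <<'E'
from h import *
o=ctrl.get_obs();print(o["t"],o["ee_pos"],o["orientation"])
ims={c:ctrl.get_image(c) for c in("side","top")}
for c in ims:
    cv2.imwrite(f"pics/{c}0.png",ims[c]["pixels"])
    V=np.array(ims[c]["view"]);print(c,(-V[:3,:3].T@V[:3,3]).round())
    for l in["stand","jar_pivot","lid_top","jar_foot","lever_ball","spice_jar","food_can"]:
        print(l,[(np.round(d["xy"]).tolist(),round(d["score"],2)) for d in ctrl.pinpoint(l,c)])
E
```

```text
0.0 [214.5535816  586.42675004 221.91339945] [-5.48161607e-01 -3.09311670e+00  2.36534621e-03]
side [375. 770. 878.]
stand [([273.0, 184.0], 0.94), ([202.0, 160.0], 0.85), ([349.0, 166.0], 0.84)]
jar_pivot [([353.0, 140.0], 0.9), ([281.0, 149.0], 0.6)]
lid_top [([273.0, 126.0], 0.93), ([355.0, 120.0], 0.92), ([197.0, 114.0], 0.83), ([253.0, 240.0], 0.52)]
jar_foot [([345.0, 157.0], 0.72), ([199.0, 144.0], 0.67), ([280.0, 172.0], 0.6)]
lever_ball [([206.0, 150.0], 0.75), ([378.0, 154.0], 0.73), ([300.0, 173.0], 0.7)]
spice_jar [([255.0, 237.0], 0.65)]
food_can [([274.0, 125.0], 0.68), ([268.0, 142.0], 0.58)]
top [ 331.   55. 1329.]
stand [([321.0, 134.0], 0.92), ([311.0, 209.0], 0.66), ([365.0, 268.0], 0.62)]
jar_pivot [([324.0, 116.0], 0.98), ([371.0, 264.0], 0.74)]
lid_top [([381.0, 265.0], 0.8), ([324.0, 194.0], 0.62), ([329.0, 109.0], 0.61)]
jar_foot [([322.0, 126.0], 0.91), ([367.0, 263.0], 0.88), ([293.0, 230.0], 0.62)]
lever_ball [([357.0, 292.0], 0.92), ([300.0, 136.0], 0.71), ([288.0, 233.0], 0.59)]
spice_jar [([249.0, 211.0], 0.56)]
food_can [([368.0, 182.0], 0.58)]
```

View pics/side0.png

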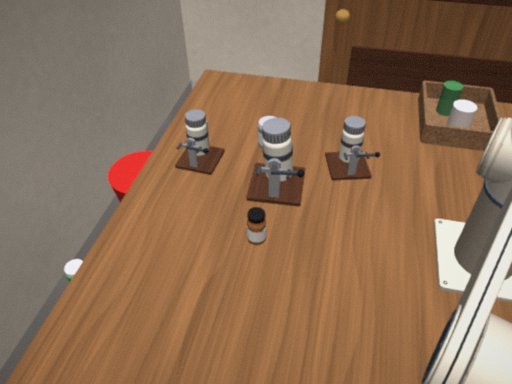

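View pics/top0.png

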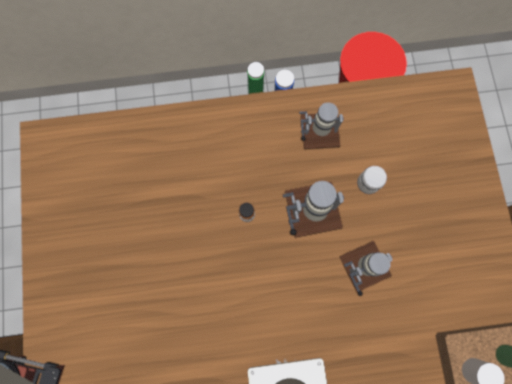

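The candidates are three stands: far-left (side 200,155 / top 322,130), middle (side 276,180 / top 315,210) and near-right (side 349,160 / top 366,267). The middle one is the largest. I'll check it in a close crop.

Run:
```python
from h import *
a=cv2.imread("pics/side0.png")[100:250,225:325]; b=cv2.imread("pics/top0.png")[165:250,235:395]
a=cv2.resize(a,None,fx=4,fy=4,interpolation=2);b=cv2.resize(b,None,fx=2.5,fy=2.5,interpolation=2)
c=np.zeros((600,800,3),np.uint8);c[:,:400]=a;c[:b.shape[0],400:]=b
cv2.imwrite("pics/crop.png",c)
S=ctrl.get_image("side");T=ctrl.get_image("top")
for n,s,t in[("stand",(273,184),(311,209)),("lid",(273,126),(324,194)),("ball",(300,173),(293,231)),("ballnet",(300,173),(288,233)),("far",(202,160),(321,134)),("near",(349,166),(365,268))]:
    print(n,*[np.round(x,1) for x in tri([(S,s),(T,t)])])
for l in["stand","spice_jar","food_can"]:
  for c in("side","top"):
    print(l,c,[(d["bbox"],round(d["score"],2),int(d["region"].sum())) for d in ctrl.masks_of(l,c)])
```

```text
stand [ 543.7 -144.3    8.4] 6.2
lid [ 549.1 -155.5  201. ] 6.6
ball [465.2 -66.7 134.3] 0.1
ballnet [461.8 -51.  148.1] 2.6
far [ 782.6 -216.3   -4.9] 3.9
near [ 342.7 -278.     2.5] 1.1
stand side [([243.3, 115.5, 303.2, 207.0], 0.78, 3270), ([327.8, 117.2, 382.1, 179.9], 0.59, 1945), ([176.4, 109.5, 224.3, 176.6], 0.56, 1826)]
stand top [([300.7, 104.8, 339.9, 151.1], 0.97, 1495), ([282.4, 179.4, 344.1, 240.6], 0.64, 2591), ([336.5, 244.3, 393.2, 298.1], 0.61, 1742)]
spice_jar side [([250.3, 208.2, 267.3, 245.7], 0.85, 640)]
spice_jar top [([239.6, 202.2, 256.5, 221.5], 0.72, 243)]
food_can side [([261.3, 115.7, 274.8, 149.4], 0.66, 189)]
food_can top [([359.3, 163.9, 385.3, 194.1], 0.81, 584)]
```

View pics/crop.png

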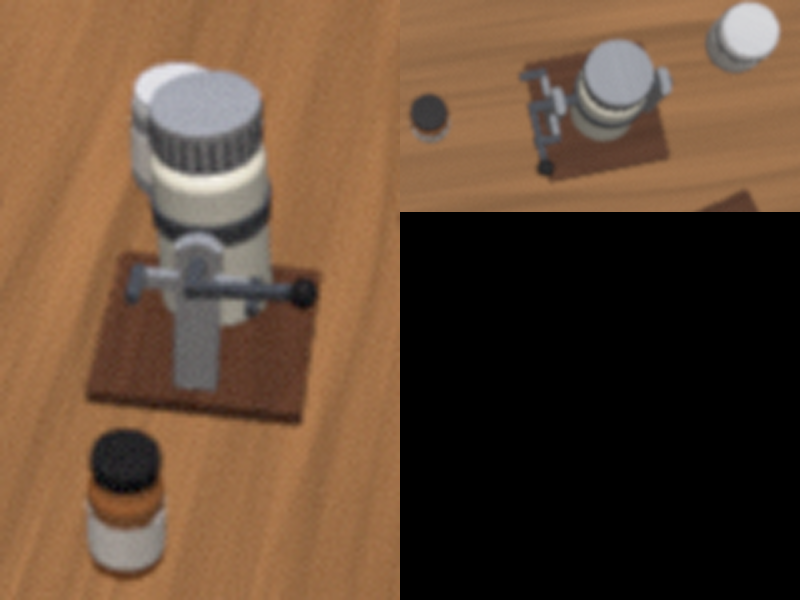

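The crop shows the middle stand with the white jar, a fluted steel lid, and the lever ball towards the robot at side (301,173), top (293,232). Its base is the largest of the three. Next I'll fit the pose.

Run:
```python
from h import *
from scipy.optimize import least_squares
S=ctrl.get_image("side");T=ctrl.get_image("top")
sc=lambda X,Y:(225+X/4,100+Y/4); tc=lambda X,Y:(235+(X-400)/2.5,165+Y/2.5)
def pts(q):
    x,y,yaw,a=q; Rz=R.from_euler('z',yaw).as_matrix(); w=lambda p:Rz@np.array(p,float)+[x,y,0]
    c=lambda i,j:w([75*i,75*j,16])
    lid=w([80*np.sin(a),0,130+80*np.cos(a)]); ball=w([-70*np.cos(a),90,130+70*np.sin(a)])
    return c,lid,ball
def model(q):
    c,lid,ball=pts(q)
    return [(T,c(1,1),tc(527,65)),(T,c(1,-1),tc(643,42)),(T,c(-1,-1),tc(668,157)),(T,c(-1,1),tc(552,181)),
     (S,c(1,1),sc(88,393)),(S,c(1,-1),sc(120,253)),(S,c(-1,-1),sc(320,270)),(S,c(-1,1),sc(302,410)),
     (S,lid,sc(206,103)),(T,lid,tc(618,73)),(S,ball,sc(303,292)),(T,ball,tc(545,167))]
f=lambda q:np.concatenate([proj(i,p)-o for i,p,o in model(q)])
r=least_squares(f,[540,-145,0,.1]);print(r.x.round(3));print(f(r.x).reshape(-1,2).round(1).tolist())
c,lid,ball=pts(r.x);print(lid.round(),ball.round())
print("spice",tri([(S,(258.5,208+6)),(T,(247,210))]),"can",tri([(S,(269,122)),(T,(374.5,177))]))
```

```text
[ 5.37539e+02 -1.50244e+02  7.00000e-02  7.60000e-02]
[[-1.7, -0.9], [-0.8, -1.0], [0.8, 0.2], [-1.2, 0.4], [-0.5, -1.4], [0.3, -1.4], [0.6, -0.7], [0.6, 0.3], [0.0, -0.6], [0.2, -0.4], [0.7, 0.3], [-0.3, 0.5]]
[ 544. -150.  210.] [462. -65. 135.]
spice (array([546.18558585,  51.34172561,  88.89533718]), np.float64(1.8037302133871052)) can (array([ 599.28270209, -332.9290811 ,   84.41282132]), np.float64(2.1617871648013884))
```

apply_moves([
  [0,[-0.54,-0.67,0],[0,0,0]],
  [0,[-0.54,-0.67,0],[0,0,0]],
  [0,[-0.54,-0.67,0],[0,0,0]],
  [0,[-0.54,-0.67,0],[0,0,0]],
  [0,[-0.54,-0.67,0],[0,0,0]],
  [0,[-0.54,-0.67,0],[0,0,0]],
  [0,[-0.54,-0.67,0],[0,0,0]],
  [0,[-0.54,-0.67,0],[0,0,0]],
])

```text
t: 2.3
ee_pos: [325.9, 259.8, 222.9]
orientation: [0.548, 3.093, 0.001]
ft_force: [0.0, 0.1, 0.3]
width: 43.7
grasp_force: 0.0
```

apply_moves([
  [0,[-0.54,-0.67,0],[0,0,0]],
  [0,[-0.54,-0.67,0],[0,0,0]],
  [0,[-0.54,-0.67,0],[0,0,0]],
  [0,[-0.54,-0.67,0],[0,0,0]],
  [0,[-0.54,-0.67,0],[0,0,0]],
  [0,[-0.54,-0.67,0],[0,0,0]],
  [0,[-0.54,-0.67,0],[0,0,0]],
  [0,[0,0,0],[0,0,0]],
])

```text
t: 3.3
ee_pos: [423.3, -26.2, 222.9]
orientation: [0.554, 3.091, -0.0]
ft_force: [-0.6, 0.6, 0.2]
width: 43.9
grasp_force: 0.0
```

apply_moves([
  [0,[0,0,0],[0,0,-0.09]],
  [0,[0,0,0],[0,0,-0.09]],
  [0,[0,0,0],[0,0,-0.09]],
  [0,[0,0,0],[0,-0.08,0]],
  [0,[0,0,0],[0,-0.08,0]],
  [0,[0,0,0],[0,-0.06,0]],
  [0,[0,0,0],[0,0,0]],
])

```text
t: 4.18
ee_pos: [420.5, -23.4, 222.2]
orientation: [-0.103, 2.796, 0.019]
ft_force: [0.4, -0.1, -0.2]
width: 43.8
grasp_force: 0.0
```

```bash
cat >> h.py <<'E'
O=np.array([537.5,-150.2,0]);YAW=.07;Rz=R.from_euler('z',YAW)
def ballp(th): return O+Rz.apply([-70*np.cos(th),90,130+70*np.sin(th)])
def ori(phi): # phi>0: body leans to stand -x
    M=np.column_stack([[-np.cos(phi),0,-np.sin(phi)],[0,1,0],[np.sin(phi),0,-np.cos(phi)]]); return Rz*R.from_matrix(M)
def delta(p,Rt,p0=None,R0=None):
    if p0 is None:
        o=ctrl.get_obs();p0=np.array(o["ee_pos"]);R0=R.from_rotvec(o["orientation"])
    return (R0.inv().apply(p-p0)/50).round(3),((R0.inv()*Rt).as_rotvec()/(np.pi/2)).round(3)
E
python3 - <<'E'
from h import *
S=ctrl.get_image("side");T=ctrl.get_image("top");cv2.imwrite("pics/s1.png",np.hstack([cv2.resize(S["pixels"][90:250,205:345],None,fx=3,fy=3),cv2.resize(T["pixels"][150:310,225:330],None,fx=3,fy=3)]))
for c in("side","top"): print([(np.round(d["xy"],1).tolist(),round(d["score"],2)) for d in ctrl.pinpoint("lever_ball",c)])
b=np.array([463,-66,134.5]);Rt=ori(np.radians(20));z=Rt.as_matrix()[:,2]
o=ctrl.get_obs();print(np.round(o["qpos"],2))
print(delta(b-70*z,Rt),delta(b+10*z,Rt))
E
```

```text
[([298.2, 173.5], 0.82), ([206.1, 148.6], 0.8), ([379.2, 156.2], 0.65)]
[([361.8, 294.6], 0.93), ([301.8, 134.4], 0.79), ([293.0, 231.2], 0.71), ([310.7, 207.7], 0.27)]
[-0.14 -0.02  2.26  0.13  0.57 -1.88]
(array([-0.079, -0.896,  0.515]), array([ 0.001, -0.002,  0.002])) (array([-0.085, -0.898,  2.115]), array([ 0.001, -0.002,  0.002]))
```

View pics/s1.png

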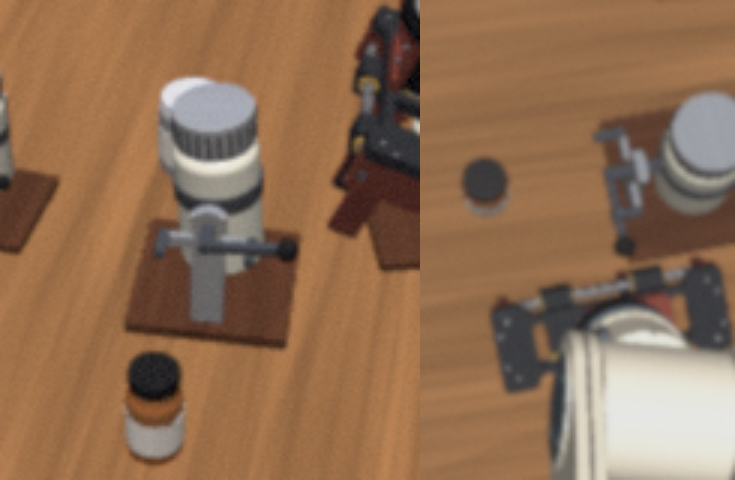

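The side crop still shows the ball at image (301,173) and the top one at (293,232), as measured, and the gripper is clear of everything. Next I move over the ball, go down and grip it.

apply_moves([
  [0,[-0.04,-0.45,0],[0,0,0]],
  [0,[-0.04,-0.45,0],[0,0,0]],
  [0,[0,0,0.5],[0,0,0]],
  [0,[0,0,0.4],[0,0,0]],
  [0,[0,0,0.4],[0,0,0]],
  [0,[0,0,0.4],[0,0,0]],
  [0,[0,0,0.4],[0,0,0]],
  [0,[0,0,0],[0,0,0]],
])

```text
t: 5.38
ee_pos: [465.2, -65.8, 124.0]
orientation: [-0.103, 2.797, 0.02]
ft_force: [0.0, -0.4, -0.2]
width: 44.0
grasp_force: 0.0
```

apply_moves([
  [-1,[0,0,0],[0,0,0]],
  [-1,[0,0,0],[0,0,0]],
  [-1,[0,0,0],[0,0,0]],
  [-1,[0,0,0],[0,0,0]],
])

```text
t: 5.88
ee_pos: [465.0, -65.1, 125.8]
orientation: [-0.102, 2.794, 0.02]
ft_force: [2.1, 10.9, 0.6]
width: 18.0
grasp_force: 30.0
```

Run:
```python
from h import *
S=ctrl.get_image("side");T=ctrl.get_image("top");cv2.imwrite("pics/s2.png",np.hstack([cv2.resize(S["pixels"][90:250,205:345],None,fx=3,fy=3),cv2.resize(T["pixels"][150:310,225:330],None,fx=3,fy=3)]))
o=ctrl.get_obs();print(o["t"],o["ee_pos"],o["width"],o["grasp_force"],o["ft_force"])
# arc plan: grip point 10 mm before TCP; th from est
M=R.from_rotvec(o["orientation"]).as_matrix()
b=o["ee_pos"]-10*M[:,2]; q=Rz.inv().apply(b-O); print("ball in stand",q.round(1))
th0=np.arctan2(q[2]-130,-q[0]);print(th0)
def pose(th,ph):
    Rt=ori(ph); return ballp(th)+10*Rt.as_matrix()[:,2],Rt
ths=np.linspace(th0,np.pi+.05,33);ph=np.radians(20)*(1-2*(ths-th0)/(ths[-1]-th0))
for i in range(32):
    print(i,*delta(*pose(ths[i+1],ph[i+1]),*pose(ths[i],ph[i])))
```

```text
5.975 [464.99109221 -65.14981798 125.82581607] 18.22190528918013 29.99994993209839 [2.58266453 9.98683056 0.11441919]
ball in stand [-69.8  89.9 135.2]
0.07487555360210783
0 [-0.058 -0.    -0.121] [-0.     0.014 -0.   ]
1 [-0.067  0.    -0.116] [0.    0.014 0.   ]
2 [-0.075 -0.    -0.111] [0.    0.014 0.   ]
3 [-0.083 -0.    -0.104] [-0.     0.014  0.   ]
4 [-0.091 -0.    -0.097] [0.    0.014 0.   ]
5 [-0.098  0.    -0.09 ] [0.    0.014 0.   ]
6 [-0.105  0.    -0.082] [-0.     0.014  0.   ]
7 [-0.11  -0.    -0.073] [0.    0.014 0.   ]
8 [-0.116 -0.    -0.065] [0.    0.014 0.   ]
9 [-0.12  -0.    -0.055] [ 0.     0.014 -0.   ]
10 [-0.124  0.    -0.046] [-0.     0.014  0.   ]
11 [-0.127 -0.    -0.036] [-0.     0.014 -0.   ]
12 [-0.129 -0.    -0.026] [0.    0.014 0.   ]
13 [-0.131  0.    -0.016] [-0.     0.014  0.   ]
14 [-0.132 -0.    -0.006] [-0.     0.014 -0.   ]
15 [-0.132 -0.     0.005] [0.    0.014 0.   ]
16 [-0.131  0.     0.015] [0.    0.014 0.   ]
17 [-0.13  -0.     0.025] [-0.     0.014  0.   ]
18 [-0.127  0.     0.035] [0.    0.014 0.   ]
19 [-0.124  0.     0.045] [ 0.     0.014 -0.   ]
20 [-0.12  -0.     0.055] [-0.     0.014  0.   ]
21 [-0.116 -0.     0.064] [-0.     0.014  0.   ]
22 [-0.111  0.     0.073] [0.    0.014 0.   ]
23 [-0.105  0.     0.081] [ 0.     0.014 -0.   ]
24 [-0.098 -0.     0.089] [0.    0.014 0.   ]
25 [-0.091  0.     0.097] [-0.     0.014 -0.   ]
26 [-0.084 -0.     0.104] [0.    0.014 0.   ]
27 [-0.076  0.     0.11 ] [ 0.     0.014 -0.   ]
28 [-0.067 -0.     0.116] [-0.     0.014 -0.   ]
29 [-0.058 -0.     0.121] [ 0.     0.014 -0.   ]
30 [-0.049  0.     0.125] [0.    0.014 0.   ]
31 [-0.039  0.     0.129] [-0.     0.014  0.   ]
```

View pics/s2.png

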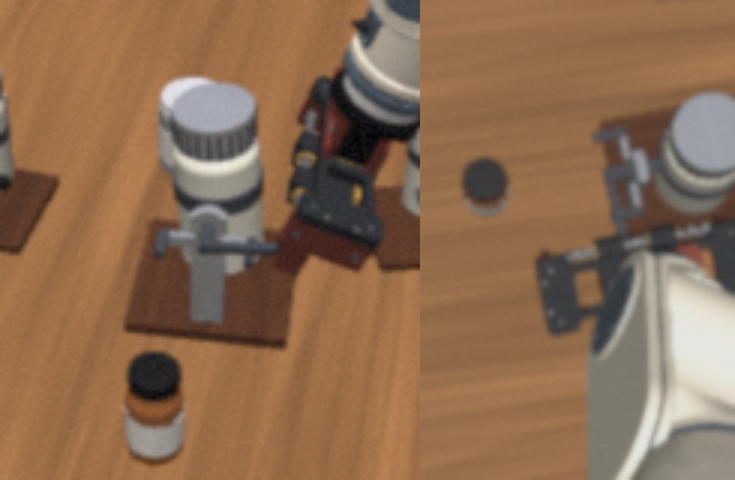

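The jaws hold the ball (opening 18 mm, 30 N; side crop about (285,250)). Now the first part of the swing.

apply_moves([
  [-1,[-0.058,0,-0.121],[0,0.014,0]],
  [-1,[-0.067,0,-0.116],[0,0.014,0]],
  [-1,[-0.075,0,-0.111],[0,0.014,0]],
  [-1,[-0.083,0,-0.104],[0,0.014,0]],
])

```text
t: 6.48
ee_pos: [470.4, -64.7, 151.1]
orientation: [-0.106, 2.885, 0.016]
ft_force: [0.9, 8.9, -4.9]
width: 18.3
grasp_force: 30.0
```

apply_moves([
  [-1,[-0.091,0,-0.097],[0,0.014,0]],
  [-1,[-0.098,0,-0.09],[0,0.014,0]],
  [-1,[-0.105,0,-0.082],[0,0.014,0]],
  [-1,[-0.11,0,-0.073],[0,0.014,0]],
])

```text
t: 6.98
ee_pos: [485.2, -63.7, 171.8]
orientation: [-0.109, 2.974, 0.011]
ft_force: [-1.7, 5.8, -4.0]
width: 18.6
grasp_force: 30.0
```

```bash
cat > chk.py <<'E'
from h import *
o=ctrl.get_obs();M=R.from_rotvec(o["orientation"]).as_matrix()
q=Rz.inv().apply(o["ee_pos"]-10*M[:,2]-O);print(o["t"],"ball",q.round(1),"r",np.hypot(q[0],q[2]-130).round(1),"th",np.arctan2(q[2]-130,-q[0]).round(3),"w",o["width"],"F",o["ft_force"].round(1),"phi",np.degrees(np.arcsin(Rz.inv().apply(M[:,2])[0])).round(1),np.round(o["qpos"],2))
E
python3 chk.py
python3 - <<'E'
from h import *
S=ctrl.get_image("side");T=ctrl.get_image("top");cv2.imwrite("pics/s3.png",np.hstack([cv2.resize(S["pixels"][90:250,205:345],None,fx=3,fy=3),cv2.resize(T["pixels"][150:310,225:330],None,fx=3,fy=3)]))
E
```

```text
6.975 ball [-47.7  89.9 181.7] r 70.4 th 0.825 w 18.59330711623705 F [-1.7  5.8 -4. ] phi 9.5 [-0.18  0.24  2.07  0.07  0.68 -1.88]
```

View pics/s3.png

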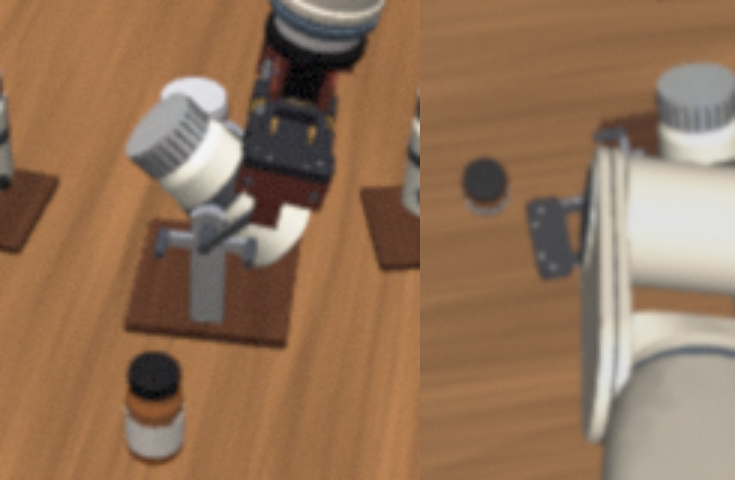

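The jar follows the lever: in the side crop the lid is at (165,140), about 45° over, and the forces are small. I carry on.

apply_moves([
  [-1,[-0.116,0,-0.065],[0,0.014,0]],
  [-1,[-0.12,0,-0.055],[0,0.014,0]],
  [-1,[-0.124,0,-0.046],[0,0.014,0]],
  [-1,[-0.127,0,-0.036],[0,0.014,0]],
  [-1,[-0.129,0,-0.026],[0,0.014,0]],
  [-1,[-0.131,0,-0.016],[0,0.014,0]],
  [-1,[-0.132,0,-0.006],[0,0.014,0]],
  [-1,[-0.132,0,0.005],[0,0.014,0]],
])

```text
t: 8.07
ee_pos: [535.0, -60.3, 189.8]
orientation: [0.114, -3.131, -0.001]
ft_force: [-4.5, 3.8, 6.3]
width: 18.2
grasp_force: 30.0
```

```bash
python3 chk.py
```

```text
8.075 ball [  3.9  89.9 199.8] r 70.0 th 1.626 w 18.198080757841915 F [-4.5  3.8  6.3] phi -0.5 [-0.13  0.34  1.84 -0.    0.96 -1.78]
```

apply_moves([
  [-1,[-0.131,0,0.015],[0,0.014,0]],
  [-1,[-0.13,0,0.025],[0,0.014,0]],
  [-1,[-0.127,0,0.035],[0,0.014,0]],
  [-1,[-0.124,0,0.045],[0,0.014,0]],
  [-1,[-0.12,0,0.055],[0,0.014,0]],
  [-1,[-0.116,0,0.064],[0,0.014,0]],
  [-1,[-0.111,0,0.073],[0,0.014,0]],
  [-1,[-0.105,0,0.081],[0,0.014,0]],
])

```text
t: 9.07
ee_pos: [584.9, -56.8, 168.4]
orientation: [0.108, -2.965, 0.009]
ft_force: [5.7, 4.7, 12.2]
width: 17.3
grasp_force: 30.1
```

```bash
python3 chk.py
```

```text
9.075 ball [ 55.6  89.8 178.2] r 73.6 th 2.427 w 17.29341011750894 F [ 5.7  4.7 12.2] phi -10.0 [-0.1   0.51  1.63 -0.03  1.17 -1.73]
```

apply_moves([
  [-1,[0.04,0,0.06],[0,0,0]],
  [-1,[0.01,0,0.06],[0,0,0]],
])

```text
t: 9.32
ee_pos: [587.5, -56.7, 166.1]
orientation: [0.108, -2.979, 0.009]
ft_force: [19.2, 9.3, 25.6]
width: 16.5
grasp_force: 30.9
```

```bash
python3 chk.py
python3 - <<'E'
from h import *
S=ctrl.get_image("side");T=ctrl.get_image("top");cv2.imwrite("pics/s4.png",np.hstack([cv2.resize(S["pixels"][90:250,205:345],None,fx=3,fy=3),cv2.resize(T["pixels"][150:310,225:330],None,fx=3,fy=3)]))
E
```

```text
9.325 ball [ 58.   89.8 176. ] r 74.0 th 2.471 w 16.456200793017594 F [19.2  9.3 25.6] phi -9.2 [-0.1   0.51  1.64 -0.03  1.15 -1.73]
```

View pics/s4.png

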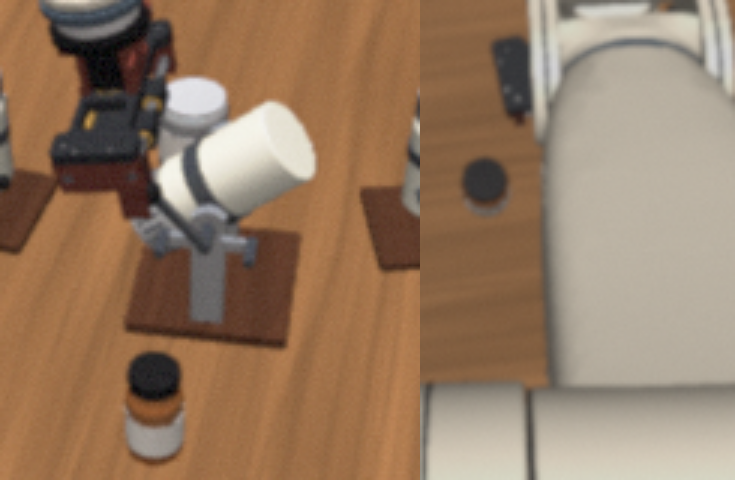

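The forces fit a pivot about 3 mm further in +x and 2 mm higher than my estimate, with the grip not slipping. So I'll undo the inward correction and follow the shifted circle.

apply_moves([
  [-1,[-0.05,0,-0.08],[0,0,0]],
  [-1,[-0.05,0,-0.08],[0,0,0]],
])

```text
t: 9.68
ee_pos: [585.2, -56.8, 168.3]
orientation: [0.108, -2.96, 0.009]
ft_force: [-2.5, 1.8, -4.5]
width: 16.2
grasp_force: 29.1
```

```bash
sed -i 's/^O=.*/O=np.array([537.5,-150.2,0])+[3.3,.2,1.7];YAW=.07;Rz=R.from_euler("z",YAW)/' h.py; python3 chk.py
python3 - <<'E'
from h import *
o=ctrl.get_obs();M=R.from_rotvec(o["orientation"]).as_matrix()
q=Rz.inv().apply(o["ee_pos"]-10*M[:,2]-O);th0=np.arctan2(q[2]-130,-q[0])
def pose(th,ph):
    Rt=ori(ph); return ballp(th)+10*Rt.as_matrix()[:,2],Rt
ths=np.linspace(th0,np.pi+.03,9);ph=np.radians(np.linspace(-9.5,-20,9))
for i in range(8): print(i,*delta(*pose(ths[i+1],ph[i+1]),*pose(ths[i],ph[i])))
E
```

```text
9.675 ball [ 52.6  89.8 176.5] r 70.2 th 2.418 w 16.180783809046975 F [-2.5  1.8 -4.5] phi -10.3 [-0.1   0.52  1.63 -0.03  1.17 -1.73]
0 [-0.094  0.     0.088] [-0.     0.015  0.   ]
1 [-0.087 -0.     0.095] [0.    0.015 0.   ]
2 [-0.08  -0.     0.101] [-0.     0.015 -0.   ]
3 [-0.073 -0.     0.107] [ 0.     0.015 -0.   ]
4 [-0.065  0.     0.112] [-0.     0.015  0.   ]
5 [-0.057 -0.     0.117] [ 0.     0.015 -0.   ]
6 [-0.049  0.     0.121] [-0.     0.015 -0.   ]
7 [-0.04   0.     0.124] [0.    0.015 0.   ]
```

apply_moves([
  [-1,[-0.094,0,0.1],[0,0.015,0]],
  [-1,[-0.087,0,0.105],[0,0.015,0]],
  [-1,[-0.08,0,0.11],[0,0.015,0]],
  [-1,[-0.073,0,0.11],[0,0.015,0]],
])

```text
t: 10.18
ee_pos: [604.2, -55.6, 146.2]
orientation: [0.105, -2.881, 0.014]
ft_force: [22.7, 5.6, 12.2]
width: 6.5
grasp_force: 17.9
```

```bash
python3 chk.py
```

```text
10.175 ball [ 72.4  89.7 154.1] r 76.3 th 2.82 w 6.484851278900842 F [22.7  5.6 12.2] phi -14.8 [-0.09  0.61  1.54 -0.04  1.25 -1.71]
```

The ball slipped out of the tips and the jar is near 2.5 rad. I'll back off, shut the fingers and press the ball down from above.

apply_moves([
  [-0.2,[-0.1,0,0],[0,0,0]],
  [-0.2,[-0.1,0,-0.1],[0,0,0]],
  [-0.2,[0,0,-0.5],[0,0,0]],
  [-1,[0,0,-0.7],[0,0,0]],
  [-1,[0,0,-0.7],[0,0,0]],
  [-1,[0,0,0],[0,0,0]],
])

```text
t: 10.92
ee_pos: [634.3, -54.2, 238.6]
orientation: [0.105, -2.868, 0.016]
ft_force: [-0.9, -0.0, -0.3]
width: 8.5
grasp_force: 0.0
```

```bash
python3 chk.py
python3 - <<'E'
from h import *
S=ctrl.get_image("side");T=ctrl.get_image("top");cv2.imwrite("pics/s5.png",np.hstack([cv2.resize(S["pixels"][90:230,215:335],None,fx=4,fy=4)]))
for l in("lever_ball","jar_foot","lid_top"):
  for c in("side","top"): print(l,c,[(np.round(d["xy"],1).tolist(),round(d["score"],2)) for d in ctrl.pinpoint(l,c)])
for t in(2.3,2.5,2.7,2.9,3.1): print(t,proj(S,ballp(t)).round(1), proj(S,O+Rz.apply([-80*np.sin(t),0,130-80*np.cos(t)])).round(1))
E
```

```text
10.925 ball [102.7  89.  246.6] r 155.3 th 2.293 w 8.498693918175208 F [-0.9 -0.  -0.3] phi -15.6 [-0.08  0.56  1.4  -0.04  1.46 -1.72]
lever_ball side [([377.1, 153.7], 0.89), ([204.5, 147.5], 0.78), ([249.9, 155.1], 0.65)]
lever_ball top []
jar_foot side [([344.8, 155.0], 0.94), ([196.1, 146.3], 0.76), ([294.2, 130.9], 0.61)]
jar_foot top [([320.2, 126.9], 0.69), ([368.0, 260.7], 0.56)]
lid_top side [([352.6, 118.5], 0.94), ([259.9, 166.6], 0.9), ([196.4, 115.9], 0.59)]
lid_top top [([328.1, 109.7], 0.79), ([379.2, 262.6], 0.59)]
2.3 [253.9 153.6] [300.5 135.2]
2.5 [250.2 156.5] [296.1 131.4]
2.7 [247.4 159.9] [290.9 128.3]
2.9 [245.7 163.8] [285.1 126. ]
3.1 [245.1 167.9] [278.9 124.8]
```

View pics/s5.png

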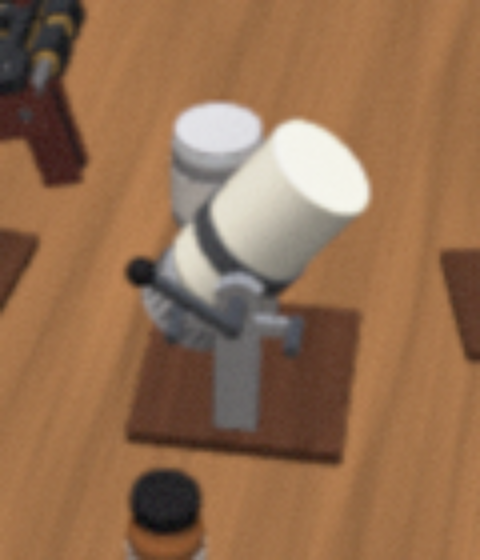

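The ball is at side (250,158) and the foot at (295,132), so the jar is at about 2.52 rad, hanging free. The ball is in view for pressing.

apply_moves([
  [-1,[0,0,0],[0,-0.09,0]],
  [-1,[0,0,0],[0,-0.085,0]],
  [-1,[0,0,0],[0,0,0]],
])

```text
t: 11.7
ee_pos: [631.0, -53.9, 236.4]
orientation: [0.114, -3.136, -0.0]
ft_force: [-0.5, -0.4, 0.1]
width: 0.4
grasp_force: 0.0
```

```bash
python3 chk.py
python3 - <<'E'
from h import *
Rt=ori(0)
up=np.array([0,0,1.])
print("pre",delta(ballp(2.52)+24*up,Rt))
P=[ballp(2.52)+24*up]+[ballp(t)+10*up for t in(2.55,2.63,2.71,2.79,2.87,2.95,3.03,3.11)]
for a,b in zip(P,P[1:]): print(delta(b,Rt,a,Rt)[0])
E
```

```text
11.7 ball [ 96.7  89.5 244.7] r 150.0 th 2.271 w 0.35378087670291997 F [-0.5 -0.4  0.1] phi -0.2 [-0.1   0.42  1.6  -0.    1.13 -1.75]
pre (array([0.793, 0.011, 0.801]), array([ 0.   , -0.002,  0.002]))
[-0.024 -0.     0.315]
[-0.059 -0.     0.095]
[-0.051  0.     0.1  ]
[-0.043 -0.     0.103]
[-0.034  0.     0.107]
[-0.026  0.     0.109]
[-0.017 -0.     0.111]
[-0.008  0.     0.112]
```

apply_moves([
  [-1,[0.4,0,0.2],[0,0,0]],
  [-1,[0.39,0,0.3],[0,0,0]],
  [-1,[0,0,0.3],[0,0,0]],
  [-1,[-0.02,0,0.15],[0,0,0]],
  [-1,[0,0,0.15],[0,0,0]],
  [-1,[-0.06,0,0.1],[0,0,0]],
  [-1,[-0.05,0,0.1],[0,0,0]],
  [-1,[-0.04,0,0.1],[0,0,0]],
])

```text
t: 12.7
ee_pos: [603.4, -56.1, 166.8]
orientation: [-0.115, 3.138, -0.001]
ft_force: [3.0, -0.4, 3.8]
width: 0.3
grasp_force: 1.8
```

```bash
python3 chk.py
```

```text
12.7 ball [ 69.   89.3 175.1] r 82.5 th 2.562 w 0.2523932706016889 F [ 3.  -0.4  3.8] phi 0.1 [-0.11  0.46  1.71 -0.    0.96 -1.76]
```

apply_moves([
  [-1,[-0.03,0,0.1],[0,0,0]],
  [-1,[-0.02,0,0.11],[0,0,0]],
  [-1,[-0.01,0,0.11],[0,0,0]],
  [-1,[0,0,0.11],[0,0,0]],
  [-1,[0,0,0.1],[0,0,0]],
  [-1,[0,0,0.04],[0,0,0]],
  [-1,[0,0,0],[0,0,0]],
])

```text
t: 13.58
ee_pos: [604.7, -55.9, 139.4]
orientation: [0.115, -3.138, 0.0]
ft_force: [-4.4, 0.9, 18.6]
width: 0.4
grasp_force: 9.1
```

```bash
python3 chk.py
python3 - <<'E'
from h import *
S=ctrl.get_image("side")
cv2.imwrite("pics/s6.png",cv2.resize(S["pixels"][90:230,215:335],None,fx=4,fy=4))
E
```

```text
13.575 ball [ 70.4  89.4 147.7] r 72.6 th 2.895 w 0.41479678916510754 F [-4.4  0.9 18.6] phi -0.1 [-0.11  0.5   1.73 -0.    0.92 -1.76]
```

View pics/s6.png

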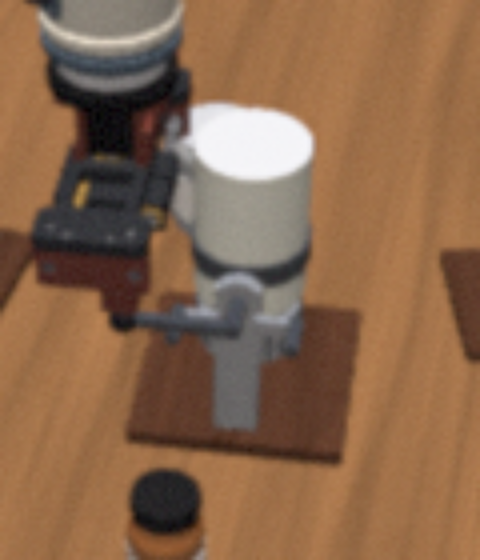

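The jar is upside down at the stop: the foot is on top at crop (252,145), the lever is level and the push is 18 N. Now I hold for 3 s.

apply_moves([
  [-1,[0,0,0],[0,0,0]],
  [-1,[0,0,0],[0,0,0]],
  [-1,[0,0,0],[0,0,0]],
  [-1,[0,0,0],[0,0,0]],
  [-1,[0,0,0],[0,0,0]],
  [-1,[0,0,0],[0,0,0]],
  [-1,[0,0,0],[0,0,0]],
  [-1,[0,0,0],[0,0,0]],
])

```text
t: 14.62
ee_pos: [604.7, -55.9, 139.4]
orientation: [0.115, -3.138, 0.0]
ft_force: [-4.4, 0.4, 17.5]
width: 0.5
grasp_force: 8.9
```

apply_moves([
  [-1,[0,0,0],[0,0,0]],
  [-1,[0,0,0],[0,0,0]],
  [-1,[0,0,0],[0,0,0]],
  [-1,[0,0,0],[0,0,0]],
  [-1,[0,0,0],[0,0,0]],
  [-1,[0,0,0],[0,0,0]],
  [-1,[0,0,0],[0,0,0]],
  [-1,[0,0,0],[0,0,0]],
])

```text
t: 15.62
ee_pos: [604.7, -55.9, 139.4]
orientation: [0.115, -3.138, 0.0]
ft_force: [-3.7, 0.9, 18.4]
width: 0.3
grasp_force: 8.9
```

apply_moves([
  [-1,[0,0,0],[0,0,0]],
  [-1,[0,0,0],[0,0,0]],
  [-1,[0,0,0],[0,0,0]],
  [-1,[0,0,0],[0,0,0]],
  [-1,[0,0,0],[0,0,0]],
  [-1,[0,0,0],[0,0,0]],
  [-1,[0,0,0],[0,0,0]],
  [-1,[0,0,0],[0,0,0]],
])

```text
t: 16.62
ee_pos: [604.7, -55.9, 139.4]
orientation: [0.115, -3.138, 0.0]
ft_force: [-4.7, 1.2, 17.7]
width: 0.5
grasp_force: 8.9
```

apply_moves([
  [-1,[0,0,-0.2],[0,0,0]],
  [-1,[0,0,-0.6],[0,0,0]],
  [-0.1,[0,0,-0.6],[0,0,0]],
  [-0.1,[0,0,-0.2],[0,0.08,0]],
  [-0.1,[0,0,0],[0,0.08,0]],
  [-0.1,[0,0,0],[0,0.06,0]],
  [-0.1,[0,0,0],[0,0,0]],
  [-0.1,[0,0,0],[0,0,0]],
])

```text
t: 17.62
ee_pos: [604.2, -55.9, 217.2]
orientation: [0.103, -2.793, 0.018]
ft_force: [-0.4, 0.2, -0.0]
width: 39.5
grasp_force: 0.0
```

```bash
sed -i 's/,1.7\];YAW/,0.3];YAW/' h.py; python3 chk.py
python3 - <<'E'
from h import *
S=ctrl.get_image("side")
for l in("lever_ball","jar_foot"): print([(np.round(d["xy"],1).tolist(),round(d["score"],2)) for d in ctrl.pinpoint(l,"side")])
print(proj(S,ballp(np.pi)),proj(S,O+[0,0,210]))
Rt=ori(np.radians(-20));z=Rt.as_matrix()[:,2];b=ballp(np.pi)
print(b,delta(b-50*z,Rt),delta(b+15*z,Rt))
E
```

```text
17.625 ball [ 73.3  89.5 226.3] r 121.0 th 2.221 w 39.541925596288934 F [-0.4  0.2 -0. ] phi -19.9 [-0.08  0.57  1.44 -0.05  1.47 -1.71]
[([378.5, 152.4], 0.86), ([244.0, 170.4], 0.74), ([206.0, 149.4], 0.56)]
[([280.0, 122.4], 0.89), ([345.1, 154.7], 0.87), ([197.2, 144.3], 0.57)]
[245.07936112 169.12887354] [277.62245984 125.08298695]
[604.33371376 -55.32441066 130.3       ] (array([-0.599,  0.012,  0.651]), array([-0.001,  0.002,  0.002])) (array([-0.596,  0.013,  1.951]), array([-0.001,  0.002,  0.002]))
```

apply_moves([
  [-0.1,[-0.3,0.01,0],[0,0,0]],
  [-0.1,[-0.3,0,0.15],[0,0,0]],
  [-0.1,[0,0,0.4],[0,0,0]],
  [-0.1,[0,0,0.5],[0,0,0]],
  [-0.1,[0,0,0.5],[0,0,0]],
  [-0.1,[0,0,0.4],[0,0,0]],
  [-0.1,[0,0,0],[0,0,0]],
])

```text
t: 18.65
ee_pos: [598.8, -55.6, 113.7]
orientation: [0.102, -2.789, 0.017]
ft_force: [0.0, 0.2, -0.2]
width: 39.5
grasp_force: 0.0
```

apply_moves([
  [-1,[0,0,0],[0,0,0]],
  [-1,[0,0,0],[0,0,0]],
  [-1,[0,0,0],[0,0,0]],
  [-1,[0,0,0],[0,0,0]],
])

```text
t: 19.15
ee_pos: [600.8, -55.8, 116.6]
orientation: [0.103, -2.795, 0.018]
ft_force: [2.0, 0.4, 2.4]
width: 18.2
grasp_force: 30.0
```

```bash
sed -i 's/-10\*M/-15*M/' chk.py; python3 chk.py
python3 - <<'E'
from h import *
def pose(th,ph):
    Rt=ori(ph); return ballp(th)+15*Rt.as_matrix()[:,2],Rt
ths=np.linspace(np.pi,0.,33);ph=np.radians(np.linspace(-20,20,33))
for i in range(32): print(i,*delta(*pose(ths[i+1],ph[i+1]),*pose(ths[i],ph[i])))
E
```

```text
19.15 ball [ 71.5  89.8 130.4] r 71.5 th 3.136 w 18.15840585343482 F [2.  0.4 2.4] phi -19.8 [-0.08  0.68  1.5  -0.06  1.3  -1.7 ]
0 [ 0.047  0.    -0.127] [ 0.    -0.014 -0.   ]
1 [ 0.056 -0.    -0.122] [-0.    -0.014  0.   ]
2 [ 0.065 -0.    -0.117] [-0.    -0.014  0.   ]
3 [ 0.074  0.    -0.111] [ 0.    -0.014  0.   ]
4 [ 0.082  0.    -0.105] [ 0.    -0.014  0.   ]
5 [ 0.09  -0.    -0.098] [-0.    -0.014  0.   ]
6 [ 0.097  0.    -0.09 ] [ 0.    -0.014  0.   ]
7 [ 0.104 -0.    -0.082] [-0.    -0.014  0.   ]
8 [ 0.11  -0.    -0.073] [-0.    -0.014  0.   ]
9 [ 0.115  0.    -0.064] [ 0.    -0.014  0.   ]
10 [ 0.12  -0.    -0.055] [ 0.    -0.014  0.   ]
11 [ 0.123 -0.    -0.045] [ 0.    -0.014 -0.   ]
12 [ 0.126 -0.    -0.035] [ 0.    -0.014  0.   ]
13 [ 0.129 -0.    -0.025] [ 0.    -0.014  0.   ]
14 [ 0.13   0.    -0.014] [ 0.    -0.014 -0.   ]
15 [ 0.131  0.    -0.004] [-0.    -0.014  0.   ]
16 [0.131 0.    0.007] [-0.    -0.014  0.   ]
17 [0.13  0.    0.017] [ 0.    -0.014  0.   ]
18 [0.128 0.    0.027] [ 0.    -0.014  0.   ]
19 [ 0.126 -0.     0.038] [ 0.    -0.014 -0.   ]
20 [ 0.122 -0.     0.048] [ 0.    -0.014  0.   ]
21 [ 0.118 -0.     0.057] [ 0.    -0.014  0.   ]
22 [0.114 0.    0.067] [ 0.    -0.014  0.   ]
23 [0.108 0.    0.076] [-0.    -0.014 -0.   ]
24 [ 0.102 -0.     0.084] [-0.    -0.014  0.   ]
25 [0.095 0.    0.092] [ 0.    -0.014 -0.   ]
26 [ 0.088 -0.     0.1  ] [-0.    -0.014  0.   ]
27 [ 0.08  -0.     0.107] [ 0.    -0.014 -0.   ]
28 [0.072 0.    0.113] [ 0.    -0.014 -0.   ]
29 [ 0.063 -0.     0.119] [-0.    -0.014 -0.   ]
30 [ 0.054 -0.     0.123] [-0.    -0.014  0.   ]
31 [0.044 0.    0.128] [ 0.    -0.014  0.   ]
```

apply_moves([
  [-1,[0.047,0,-0.127],[0,-0.014,0]],
  [-1,[0.056,0,-0.122],[0,-0.014,0]],
  [-1,[0.065,0,-0.117],[0,-0.014,0]],
  [-1,[0.074,0,-0.111],[0,-0.014,0]],
  [-1,[0.082,0,-0.105],[0,-0.014,0]],
  [-1,[0.09,0,-0.098],[0,-0.014,0]],
  [-1,[0.097,0,-0.09],[0,-0.014,0]],
  [-1,[0.104,0,-0.082],[0,-0.014,0]],
])

```text
t: 20.15
ee_pos: [581.4, -57.1, 164.9]
orientation: [0.109, -2.97, 0.009]
ft_force: [1.8, -1.4, -3.6]
width: 18.6
grasp_force: 30.0
```

```bash
python3 chk.py
```

```text
20.15 ball [ 49.6  89.9 179.4] r 69.9 th 2.358 w 18.63652110862856 F [ 1.8 -1.4 -3.6] phi -9.7 [-0.1   0.51  1.65 -0.03  1.15 -1.73]
```

Forces are low. I carry on.

apply_moves([
  [-1,[0.11,0,-0.073],[0,-0.014,0]],
  [-1,[0.115,0,-0.064],[0,-0.014,0]],
  [-1,[0.12,0,-0.055],[0,-0.014,0]],
  [-1,[0.123,0,-0.045],[0,-0.014,0]],
  [-1,[0.126,0,-0.035],[0,-0.014,0]],
  [-1,[0.129,0,-0.025],[0,-0.014,0]],
  [-1,[0.13,0,-0.014],[0,-0.014,0]],
  [-1,[0.131,0,-0.004],[0,-0.014,0]],
])

```text
t: 21.15
ee_pos: [535.7, -60.2, 185.8]
orientation: [-0.115, 3.131, 0.001]
ft_force: [3.9, 3.9, 6.4]
width: 18.6
grasp_force: 30.0
```

```bash
python3 chk.py
```

```text
21.15 ball [  1.   89.9 200.5] r 70.5 th 1.585 w 18.623569740636512 F [3.9 3.9 6.4] phi 0.5 [-0.14  0.34  1.86  0.    0.94 -1.78]
```

apply_moves([
  [-1,[0.137,0,-0.008],[0,-0.014,0]],
  [-1,[0.136,0,0.005],[0,-0.014,0]],
  [-1,[0.132,0,0.017],[0,-0.014,0]],
  [-1,[0.13,0,0.03],[0,-0.014,0]],
])

```text
t: 21.65
ee_pos: [507.8, -62.1, 181.5]
orientation: [-0.112, 3.046, 0.006]
ft_force: [2.1, 4.2, 3.4]
width: 17.9
grasp_force: 30.0
```

```bash
python3 chk.py
```

```text
21.65 ball [-28.2  89.9 196.2] r 71.9 th 1.168 w 17.85805992209046 F [2.1 4.2 3.4] phi 5.4 [-0.16  0.28  1.97  0.03  0.8  -1.82]
```

apply_moves([
  [-1,[0.124,0,0.045],[0,-0.014,0]],
  [-1,[0.12,0,0.055],[0,-0.014,0]],
  [-1,[0.116,0,0.065],[0,-0.014,0]],
  [-1,[0.11,0,0.075],[0,-0.014,0]],
])

```text
t: 22.15
ee_pos: [483.7, -63.7, 166.6]
orientation: [-0.11, 2.963, 0.011]
ft_force: [-11.9, 2.3, 18.6]
width: 14.3
grasp_force: 29.6
```

```bash
python3 chk.py
```

```text
22.15 ball [-53.6  90.  181. ] r 74.0 th 0.761 w 14.298094596974838 F [-11.9   2.3  18.6] phi 10.1 [-0.18  0.24  2.08  0.08  0.65 -1.89]
```

The ball is slipping out again, at about 0.8 rad. I release it, rise and press from above as on the other side.

apply_moves([
  [-0.2,[0,0,0],[0,0,0]],
  [-0.2,[0,0,-0.2],[0,0,0]],
  [-0.2,[0,0,-0.6],[0,0,0]],
  [-1,[0,0,-0.6],[0,0,0]],
  [-1,[0,0,0],[0,0.06,0]],
  [-1,[0,0,0],[0,0.055,0]],
  [-1,[0,0,0],[0,0,0]],
  [-1,[0,0,0],[0,0,0]],
])

```text
t: 23.15
ee_pos: [473.7, -64.9, 235.3]
orientation: [-0.115, 3.139, 0.0]
ft_force: [0.3, -1.0, 0.0]
width: 0.5
grasp_force: 0.0
```

```bash
python3 chk.py
python3 - <<'E'
from h import *
S=ctrl.get_image("side");T=ctrl.get_image("top");cv2.imwrite("pics/s7.png",cv2.resize(S["pixels"][90:230,215:335],None,fx=4,fy=4))
for l in("lever_ball","jar_foot","lid_top"): print([(np.round(d["xy"],1).tolist(),round(d["score"],2)) for d in ctrl.pinpoint(l,"side")])
up=np.array([0,0,1.])
for t in np.arange(.4,1.2,.1): print(t.round(1),proj(S,ballp(t)).round(1),proj(S,O+Rz.apply([80*np.sin(t),0,130+80*np.cos(t)])).round(1),delta(ballp(t)+20*up,ori(0))[0])
E
```

```text
23.15 ball [-61.   89.6 250. ] r 134.6 th 1.101 w 0.4599937085755193 F [ 0.3 -1.   0. ] phi 0.0 [-0.16  0.19  1.93  0.    1.02 -1.81]
[([378.6, 154.5], 0.66), ([288.8, 157.1], 0.64), ([206.0, 150.9], 0.57)]
[([198.2, 146.3], 0.96), ([345.2, 158.0], 0.94), ([300.5, 164.9], 0.85)]
[([251.7, 134.7], 0.9), ([353.6, 119.7], 0.9), ([199.5, 114.1], 0.89)]
0.4 [298.5 166.2] [265.5 126.1] [0.073 0.01  1.16 ]
0.5 [297.4 164.1] [262.7 126.9] [0.012 0.01  1.034]
0.6 [296.  162.1] [260.1 128. ] [-0.061  0.01   0.915]
0.7 [294.4 160.2] [257.7 129.3] [-0.145  0.01   0.804]
0.8 [292.6 158.4] [255.5 130.8] [-0.241  0.009  0.701]
0.9 [290.5 156.7] [253.5 132.5] [-0.346  0.009  0.609]
1.0 [288.2 155.2] [251.8 134.4] [-0.46   0.009  0.528]
1.1 [285.8 153.9] [250.3 136.4] [-0.581  0.008  0.458]
```

View pics/s7.png

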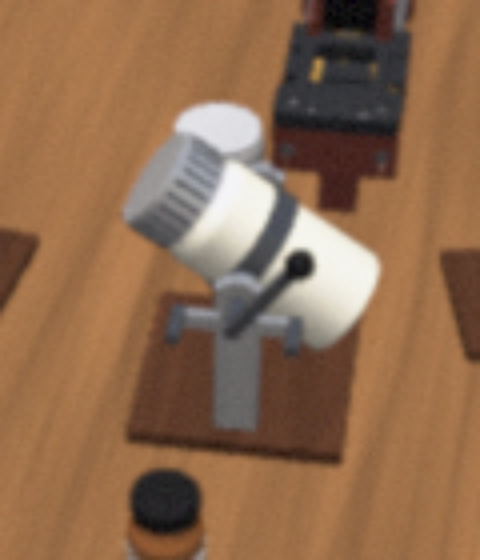

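The ball is at side (290,156) and the lid at (251,134), so the jar is at about 0.95 rad. Now I press down along the arc.

Run:
```python
from h import *
up=np.array([0,0,1.]);Rt=ori(0)
ts=np.linspace(.92,0,13);P=[ballp(t)+10*up for t in ts]
print(delta(ballp(.95)+20*up,Rt))
for a,b,t in zip(P,P[1:],ts[1:]): print(t.round(2),delta(b,Rt,a,Rt)[0],b.round(1))
```

```text
(array([-0.402,  0.009,  0.567]), array([0.   , 0.   , 0.002]))
0.84 [ 0.083 -0.     0.068] [488.1 -63.5 192.6]
0.77 [0.077 0.    0.074] [484.2 -63.7 188.9]
0.69 [ 0.071 -0.     0.08 ] [480.7 -64.  184.9]
0.61 [ 0.065 -0.     0.085] [477.4 -64.2 180.6]
0.54 [ 0.058 -0.     0.09 ] [474.5 -64.4 176.1]
0.46 [ 0.051 -0.     0.094] [471.9 -64.6 171.4]
0.38 [ 0.044 -0.     0.098] [469.7 -64.8 166.5]
0.31 [0.036 0.    0.101] [467.9 -64.9 161.4]
0.23 [0.028 0.    0.103] [466.5 -65.  156.3]
0.15 [0.02  0.    0.105] [465.5 -65.1 151. ]
0.08 [ 0.012 -0.     0.107] [464.9 -65.1 145.7]
0.0 [ 0.004 -0.     0.107] [464.7 -65.1 140.3]
```

apply_moves([
  [-1,[-0.4,0,0.1],[0,0,0]],
  [-1,[0,0,0.3],[0,0,0]],
  [-1,[0,0,0.17],[0,0,0]],
  [-1,[0.01,0,0.12],[0,0,0]],
  [-1,[0.03,0,0.1],[0,0,0]],
])

```text
t: 24.02
ee_pos: [491.4, -63.6, 195.8]
orientation: [0.115, -3.138, -0.0]
ft_force: [-12.0, 0.7, 20.8]
width: 0.4
grasp_force: 10.2
```

The push is radial because the tip sits on the outer side of the ball. I lift and come at it from the upper +x side instead.

apply_moves([
  [-1,[0,0,-0.4],[0,0,0]],
  [-1,[-0.5,0,-0.1],[0,0,0]],
  [-1,[0,0,0],[0,0,0]],
])

```text
t: 24.4
ee_pos: [518.5, -61.9, 221.6]
orientation: [-0.115, 3.137, -0.001]
ft_force: [0.4, -0.3, -0.1]
width: 0.3
grasp_force: 0.0
```

```bash
python3 chk.py
python3 - <<'E'
from h import *
Rt=ori(0);S=ctrl.get_image("side")
print([np.round(d["xy"],1).tolist() for d in ctrl.pinpoint("lever_ball","side")],[np.round(d["xy"],1).tolist() for d in ctrl.pinpoint("lid_top","side")])
ts=np.linspace(.95,-.03,15);w=np.linspace(0,1,15)
P=[ballp(t)+Rz.apply([17-13*k,0,7+3*k]) for t,k in zip(ts,w)]
print(delta(P[0]+[3,0,3],Rt))
for a,b,t in zip(P,P[1:],ts[1:]): print(t.round(2),delta(b,Rt,a,Rt)[0],b.round(1))
E
```

```text
24.4 ball [-16.1  89.5 236.3] r 107.5 th 1.42 w 0.272506442588425 F [ 0.4 -0.3 -0.1] phi 0.1 [-0.14  0.27  1.86  0.    1.01 -1.79]
[[208.8, 149.6], [289.0, 155.5], [379.3, 153.6]] [[354.4, 117.9], [252.3, 134.9], [195.4, 114.4]]
(array([0.043, 0.   , 0.465]), array([ 0.   , -0.001,  0.002]))
0.88 [ 0.096 -0.     0.055] [506.  -62.2 191.5]
0.81 [ 0.092 -0.     0.061] [501.5 -62.5 188.4]
0.74 [0.087 0.    0.066] [497.1 -62.8 185.1]
0.67 [ 0.082 -0.     0.07 ] [493.  -63.1 181.6]
0.6 [0.077 0.    0.075] [489.2 -63.4 177.9]
0.53 [ 0.071 -0.     0.078] [485.7 -63.6 174. ]
0.46 [0.065 0.    0.082] [482.4 -63.9 169.9]
0.39 [0.059 0.    0.085] [479.5 -64.1 165.6]
0.32 [0.053 0.    0.088] [476.8 -64.3 161.2]
0.25 [0.046 0.    0.09 ] [474.5 -64.4 156.8]
0.18 [ 0.039 -0.     0.091] [472.6 -64.6 152.2]
0.11 [0.033 0.    0.093] [470.9 -64.7 147.6]
0.04 [0.026 0.    0.093] [469.6 -64.8 142.9]
-0.03 [ 0.019 -0.     0.094] [468.7 -64.8 138.2]
```

apply_moves([
  [-1,[-0.06,0,0.25],[0,0,0]],
  [-1,[0,0,0.3],[0,0,0]],
  [-1,[0.12,0,0.02],[0,0,0]],
  [-1,[0.12,0,0.04],[0,0,0]],
  [-1,[0.1,0,0.06],[0,0,0]],
])

```text
t: 25.18
ee_pos: [503.5, -62.9, 187.9]
orientation: [-0.115, 3.138, -0.0]
ft_force: [2.0, 0.6, -0.1]
width: 0.6
grasp_force: 0.8
```

apply_moves([
  [-1,[0.085,0,0.065],[0,0,0]],
  [-1,[0.08,0,0.07],[0,0,0]],
  [-1,[0.075,0,0.075],[0,0,0]],
])

```text
t: 25.55
ee_pos: [491.1, -63.7, 177.0]
orientation: [-0.115, 3.139, -0.0]
ft_force: [0.4, 1.0, 0.6]
width: 0.4
grasp_force: 0.9
```

Run:
```python
from h import *
S=ctrl.get_image("side")
print([np.round(d["xy"],1).tolist() for d in ctrl.pinpoint("lever_ball","side")],[np.round(d["xy"],1).tolist() for d in ctrl.pinpoint("lid_top","side")])
```

```text
[[378.2, 158.4], [206.5, 149.4], [296.2, 163.4]] [[353.4, 117.9], [196.2, 113.9], [260.3, 131.6]]
```

apply_moves([
  [-1,[0.08,0,0.075],[0,0,0]],
  [-1,[0.075,0,0.08],[0,0,0]],
  [-1,[0.065,0,0.083],[0,0,0]],
  [-1,[0.06,0,0.086],[0,0,0]],
])

```text
t: 26.2
ee_pos: [477.0, -64.8, 160.6]
orientation: [0.115, -3.139, 0.0]
ft_force: [1.0, 0.4, 0.9]
width: 0.6
grasp_force: 0.7
```

apply_moves([
  [-1,[0.053,0,0.088],[0,0,0]],
  [-1,[0.046,0,0.09],[0,0,0]],
  [-1,[0.04,0,0.091],[0,0,0]],
])

```text
t: 26.58
ee_pos: [470.2, -65.2, 147.1]
orientation: [0.115, -3.139, -0.0]
ft_force: [0.9, 0.2, 1.3]
width: 0.5
grasp_force: 0.8
```

Run:
```python
from h import *
S=ctrl.get_image("side")
print([np.round(d["xy"],1).tolist() for d in ctrl.pinpoint("lever_ball","side")],[np.round(d["xy"],1).tolist() for d in ctrl.pinpoint("lid_top","side")])
for t in(0,.1,.2,.3): print(t,proj(S,ballp(t)).round(1),proj(S,O+Rz.apply([80*np.sin(t),0,130+80*np.cos(t)])).round(1))
```

```text
[[301.5, 174.4], [376.2, 153.6], [205.6, 148.1]] [[195.3, 117.1], [356.1, 117.9], [274.9, 125.1]]
0 [300.1 174.6] [277.6 125.1]
0.1 [300.1 172.5] [274.5 124.9]
0.2 [299.8 170.4] [271.4 125.1]
0.3 [299.3 168.3] [268.4 125.4]
```

Nearly home. I press the last few mm to the stop.

apply_moves([
  [-1,[0.04,0,0.08],[0,0,0]],
  [-1,[0.02,0,0.08],[0,0,0]],
  [-1,[0,0,0.06],[0,0,0]],
  [-1,[0,0,0],[0,0,0]],
])

```text
t: 27.22
ee_pos: [468.1, -65.5, 138.9]
orientation: [-0.115, 3.138, -0.0]
ft_force: [-6.9, 3.0, 34.4]
width: 0.8
grasp_force: 16.8
```

It is at the stop. Now I retreat upwards.

apply_moves([
  [-1,[0,0,-0.2],[0,0,0]],
  [-1,[0,0,-0.5],[0,0,0]],
  [-1,[0,0,-0.7],[0,0,0]],
  [-1,[0.3,0,-0.7],[0,0,0]],
  [-1,[0.5,0,0],[0,0,0]],
  [-1,[0,0,0],[0,0,0]],
])

```text
t: 27.98
ee_pos: [426.0, -68.3, 241.3]
orientation: [0.114, -3.139, -0.0]
ft_force: [0.6, 1.2, -0.1]
width: 0.5
grasp_force: 0.0
```

Run:
```python
from h import *
S=ctrl.get_image("side")
print(ctrl.get_obs()["ft_force"])
for l in("lever_ball","lid_top","spice_jar","food_can"):print(l,[np.round(d["xy"],1).tolist() for d in ctrl.pinpoint(l,"side")])
cv2.imwrite("pics/s8.png",cv2.resize(S["pixels"][90:230,215:335],None,fx=4,fy=4))
```

```text
[-0.01465782  0.65926201 -0.70749379]
lever_ball [[376.0, 155.3], [299.0, 175.3], [204.9, 148.7]]
lid_top [[280.0, 126.6], [197.0, 112.7], [353.6, 120.4], [256.4, 238.9]]
spice_jar [[257.9, 236.7]]
food_can [[272.9, 141.2]]
```

View pics/s8.png

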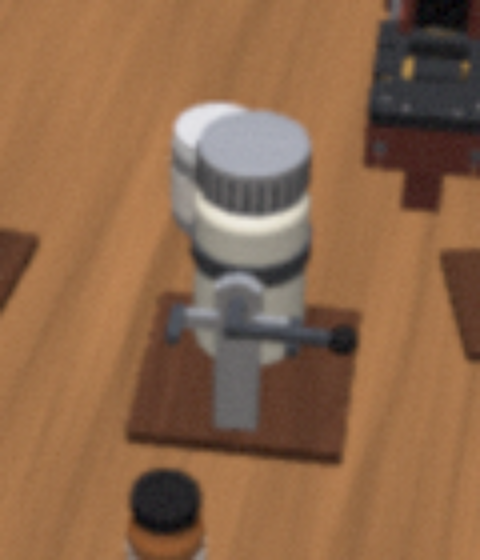

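The jar is upright: the lid is at crop (253,145) and the lever is level with its ball at (342,340). The gripper is clear and the bystanders have not moved.

```bash
python3 -c "
from workcell import ctrl
print(ctrl.close_job())"
```

```text
the job is handed in; nothing more can be done
None
```

The jar was turned fully upside down, held there for just over 3 s, and swung back to its upright stop with the gripper clear; neither the spice jar nor the food can moved, and the job was handed in at about 28 s (no verdict was returned).

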